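Plug in a relay and hold the sprung test arm on test

ROBOT

A 6-joint arm with a two-finger parallel gripper is mounted at the origin on the work surface; the furniture and walls round the work are solid. World frame = base frame: x ahead of the robot, y to its left, z up, the work surface at z = 0. Lengths are in m, angles in degrees, forces in N, time in s.
With the tool pointing down it reaches from about 0.4 to 0.825 m from the base axis. Payload 7 kg.
Tool frame: the origin (TCP) lies at the very end of the fingers, on their centre line; the grasp point (between the pads) lies hold_point_z behind it (hold_point_z is the distance from the TCP to the grasp point, in m); z points along the fingers, y is the line along which they close (so a half turn about z gives the same grasp; the last joint's range is limited). The gripper opens to 88 mm and grips with 3 to 60 N. Pads are 19 mm wide; open, the fingers measure 130 mm over their backs; the gripper's body (78 mm by 193 mm) begins 47 mm behind the grasp point.
Start: joints at [86.007, 20.546, 0.682, 0, -70.136, -16.507], TCP at [0.236, 0.632, 0.227] pointing down, gripper open.
Joint ranges: [-176.03, 176.03], [-82.01, 121.73], [-58.28, 71.71], [-173.87, 95.51], [-174.79, -0.11], [-173.66, 173.66]. Speed limits (degrees/s): [136.94, 136.94, 172.46, 180, 180, 180].

INTERFACE

Orientations are given as [roll, pitch, yaw] about the fixed x, y, z axes, in that order (R = Rz(yaw) Ry(pitch) Rx(roll)).
In Python, from plant import get_obs, snapshot, close_job, hold_point_z gives the robot as it stands.
- The arm moves only by the tool play_rows, never from a script. Its argument "commands" is a list that holds one entry, the list of rows, each a list of 7 numbers: the shift along the tool's x, y, z in cm, then the turn, a rotation vector about the tool's x, y, z in degrees, then the opening, from 0 (shut) to 1 (fully open). In form: [[[x, y, z, ax, ay, az, fingers], ...]]. A call has 1 to 20 rows; each row is the pose to reach, as a shift and turn from the pose commanded when the call began, along the tool's axes at that moment; what a row does not reach only later rows make up. A row lasts 1/12 s, in which the tool goes at most 41.7 mm and 7.16 degrees, less where a joint would pass 70% of its speed; a pose out of reach is approached as far as the arm can. A call with a gripper value outside its range is refused whole. The fingers move at their own pace and stop on an object; the grip force is fixed at half the most. Time passes only in rows, so rows that repeat a pose let the fingers close. It gives the time, the measured TCP pose, the force, the opening and the grip force at its end, in the units of the state.
- get_obs(): the state, without advancing time (a new reading comes with each control period).
- snapshot(name): name is "side" or "top" or "wrist"; returns a dict with "frame" (420x560x3 uint8, red, green, blue), "camera_matrix" (3x3 intrinsics, pixels), "dist" ([k1, k2, p1, p2, k3] as OpenCV has them; the pictures are not rectified), "origin" and "attitude" of the camera in the world. Camera axes: x right, y down, z forward; pixel columns grow to the right and rows downward; lengths in m; the calibration is good to about 2 mm. A picture is of the moment at which its call begins. There is no depth.
- close_job(): hands the job in; it is judged then, once.
The state is a dict: "clock": time; "joint_pos": joint angles; "qvel": joint speeds; "tau": joint torques, N m; "tool_pos": TCP position; "orientation": TCP orientation; "force": force on the tool from outside, world axes, zero at the start; "moment": the same for the moment, N m; "opening": finger opening in m; "gripper_force": force on a finger pad.
Only numpy, scipy, OpenCV 4.12 (cv2) and the standard library are available. Lean on these libraries where they do the work, as an engineer would, in place of code of your own. Each camera call takes 0.05 s, during which the arm holds its last target. There are 200 camera calls.

TASK

Plug the white relay fully home into the black socket of the relay tester and let go of it. Then push the tester's red handle back against its spring, past the click of the ratchet, all the way to its stop, and keep it pressed there: the program finishes while you are still holding the handle at the stop. Leave the multimeter, the hex keys, the side cutters and the block battery where they are.

Things in the scene. Friction and masses are not known exactly. Their poses are not given: they have to be found in the camera images.
- relay: loose plug-in relay, about 70 g, upright on its plug on the mat, white cover, 62 mm tall. Origin: centre of the plug's underside, z up. Grey plug 30 mm (its x) by 22 mm (its y), 16 mm tall, tapered foot; above it the body, 40 mm (x) by 32 mm (y), 46 mm tall, black for its lowest 10 mm. The shoulder under the body lands on the socket's top when home. Fits either way round (half a turn).
- tester: relay tester fixed to the bench: grey plate 170 mm (x) by 270 mm (y), top 15 mm up, turned up to 0.35 rad. Origin under its centre on the mat, z up. Black socket at the +y end, red handle at the -y end, between them a steel pivot column 24 mm thick (top 115 mm up), with a pawl in a dark guide at its -x side (36 mm high). A red stop post 59 mm tall stands behind (+x of) the handle's bar.
- socket (a point): centre of the mouth of the socket hole, 45 mm above the mat, axes those of the tester (tester x 0, y 95 mm). Block 64 mm (x) by 60 mm (y), 30 mm tall above the plate; hole 32 mm (x) by 24 mm (y), chamfered, 20 mm deep: the 16 mm plug goes in until the relay's shoulder is flush on the block; the relay's origin is then 16 mm below this point.
- pivot (a point): point on the vertical axis about which the test arm turns (tester x 0, y -15 mm), 85 mm above the mat, the height of the handle's origin. The arm's other end is a yellow bar with a black probe head 30 mm across, 110 mm from the pivot, 95 to 109 mm above the mat; at rest the head is behind the socket (57 mm to +x of it).
- handle (a point): upright round red handle, 18 mm thick, 57 to 110 mm above the mat, origin on its axis 85 mm up, on the end of a 16 mm wide yellow bar, 90 mm from the pivot. At rest 24 mm to tester -x and 87 mm to -y of the pivot; pushed back (to +x, anticlockwise from above) it ends 24 mm to +x. Takes 3 N at rest, 8 N at the stop, 3 N more at the tooth. Push from its -x side with closed fingers or grip it.
- test_arm (a joint): angle of the sprung arm (rad): 0 at rest, grows as the handle is pushed back; past about 0.40 the pawl clicks in behind the ratchet tooth, so that let go it springs back only to about 0.40; the stop is at 0.55. The probe head then stands over the socket's centre, 4 mm above a relay that is fully home; a relay that is not home blocks it.
- pawl (a joint): how far the spring pawl is pushed out (m): 0 when it is in, up to about 0.0055 while the ratchet tooth passes, back to 0 at the click.
- multimeter: multimeter, 160 x 83 x 47 mm, lying loose beyond the tester; origin at the centre of its underside. Leave it alone.
- hex_keys: red folding hex key set, 28 x 95 x 25 mm, loose; origin at the centre of its underside. Leave it alone.
- nine_volt: block battery, 27 x 47 x 17 mm, loose; origin at the centre of its underside. Leave it alone.
- side_cutters: cutters with red grips, 156 x 50 x 15 mm, loose; origin at the centre of its underside. Leave it alone.

How it is judged:
By the outcome, as a careful person would: the job done as asked, in the order asked, and still so for the second after the job is handed in, while the arm keeps its last pose, push and grip.
It also fails if it takes over 51 s, if anything falls off the work surface, if the arm or the gripper's body presses on something with over 40 N, if the wrist force passes 120 N, or if a joint passes its speed limit or range.

## Working session

There is one attempt and no reset: what is moved stays moved. The work goes in short steps, Python scripts to look and compute and a tool call to move; the robot and the scene stay as the last step left them, time stands still between calls to the robot, and variables do not carry over. Pictures are saved under pics/ and viewed, at most 10 in all, crops included, and the job is handed in when it is done.

Besides the shell and the picture viewer there is one more tool, called after ">>>" as name(argument=value, ...), one argument or row to a line, values as JSON. play_rows: Moves the arm, as the interface text tells. Its arguments: {"type":"object","properties":{"commands":{"type":"array","items":{"type":"array","items":{"type":"array","items":{"type":"number"}}}}},"required":["commands"]}

```bash
mkdir -p pics; ls
python3 - <<'E'
from plant import get_obs, snapshot, hold_point_z
import cv2,pickle,numpy as np
print(hold_point_z); o=get_obs(); print({k:np.round(v,3).tolist() for k,v in o.items()})
D={}
for n in ("top","side","wrist"):
    s=snapshot(n); D[n]=s; cv2.imwrite(f"pics/{n}0.png",s["frame"][:,:,::-1]); print(n,s["camera_matrix"],s["dist"],s["origin"],s["attitude"])
pickle.dump(D,open("d0.pkl","wb"))
E
```

```text
pics
0.0188
{'clock': 0.0, 'joint_pos': [86.008, 20.59, 0.635, -0.022, -70.134, -16.507], 'qvel': [-0.003, -0.062, -0.004, -0.116, -0.065, 0.007], 'tau': [-0.002, -58.272, 29.305, 6.997, 0.007, -0.0], 'tool_pos': [0.236, 0.632, 0.226], 'orientation': [179.909, -0.006, -20.506], 'force': [-1.321, 0.181, -0.035], 'moment': [-0.006, 0.016, -0.007], 'gripper_force': 0.0, 'opening': 0.087}
top [[527.1171687    0.         288.25672565]
 [  0.         527.1171687  200.44746195]
 [  0.           0.           1.        ]] [-0.02517305  0.          0.          0.          0.        ] [0.41910784 0.03313804 1.4904032 ] [-173.29913058   -1.35999088  -90.73786046]
side [[391.69536543   0.         281.83258643]
 [  0.         391.69536543 212.02451299]
 [  0.           0.           1.        ]] [-0.04169276  0.          0.          0.          0.        ] [ 0.34408872 -0.87944288  0.75595209] [-125.55998839    1.27376286  -15.33746628]
wrist [[358.32735381   0.         280.62478522]
 [  0.         358.32735381 209.27688351]
 [  0.           0.           1.        ]] [0.01498727 0.         0.         0.         0.        ] [0.31315484 0.60341345 0.38335482] [ 1.62279511e+02 -6.64698760e-02 -1.10488460e+02]
```

View pics/top0.png

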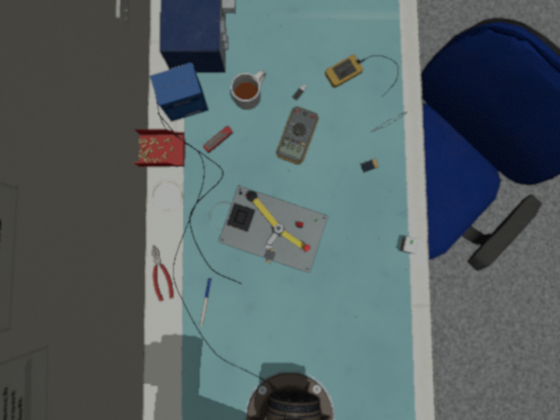

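View pics/side0.png

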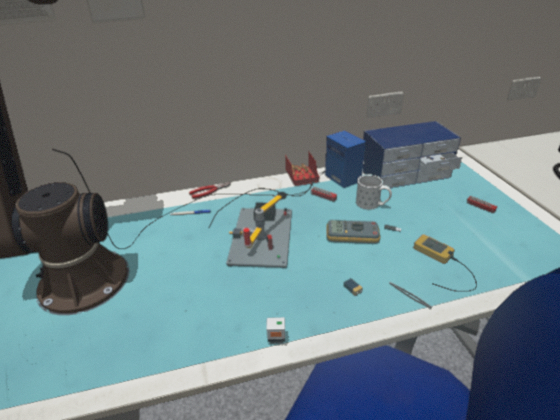

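The top view shows the tester plate around (273,230), with the socket at (240,217), the pivot at (279,230), the handle at (307,247) and the relay at (408,244). The side view has the relay at (276,328).

```bash
cat > h.py <<'E'
import numpy as np,cv2
from scipy.spatial.transform import Rotation as R
def rot(a): return R.from_euler('xyz',a,degrees=True)
def ray(s,uv):
    p=cv2.undistortPoints(np.array([[uv]],float),s["camera_matrix"],s["dist"])[0,0]
    return np.array(s["origin"]),rot(s["attitude"]).apply([p[0],p[1],1])
def onz(s,uv,z):
    o,d=ray(s,uv); return (o+d*(z-o[2])/d[2])
def tri(s1,u1,s2,u2):
    o1,d1=ray(s1,u1);o2,d2=ray(s2,u2)
    t=np.linalg.lstsq(np.c_[d1,-d2],o2-o1,rcond=None)[0]
    a,b=o1+d1*t[0],o2+d2*t[1]; return (a+b)/2,np.linalg.norm(a-b)
def proj(s,P):
    r=rot(s["attitude"]).inv(); P=np.atleast_2d(P)
    return cv2.projectPoints(P.astype(float),r.as_rotvec(),r.apply(-np.array(s["origin"])),s["camera_matrix"],s["dist"])[0][:,0]
def shift(obs,target,yaw=None):
    """cm shift in the tool frame from measured pose"""
    return np.round(rot(obs["orientation"]).inv().apply(np.array(target)-obs["tool_pos"])*100,2)
E
python3 - <<'E'
from h import *
import pickle
D=pickle.load(open("d0.pkl","rb"));t,s=D["top"],D["side"]
for n,uv,z in (("relaytop",(407,244),.062),("pivot",(279,230),.115),("handle",(307,247),.11),("socket",(241,216),.045)): print(n,onz(t,uv,z).round(3))
# plate corners
for uv in ((238,187),(327,215),(310,271),(219,241)): print(onz(t,uv,.015).round(3))
print(tri(t,(407,244),s,(276,326)))
big=[cv2.resize(t["frame"][170:290,200:440],None,fx=3.3,fy=3.3,interpolation=cv2.INTER_CUBIC)]
cv2.imwrite("pics/c1.png",big[0][:,:,::-1])
E
```

```text
relaytop [ 0.464 -0.325  0.062]
pivot [0.503 0.024 0.115]
handle [ 0.458 -0.049  0.11 ]
socket [0.547 0.127 0.045]
[0.632 0.137 0.015]
[ 0.55  -0.113  0.015]
[ 0.394 -0.062  0.015]
[0.48  0.19  0.015]
(array([ 0.46470118, -0.32982854,  0.04129153]), np.float64(0.00023881478841760486))
```

View pics/c1.png

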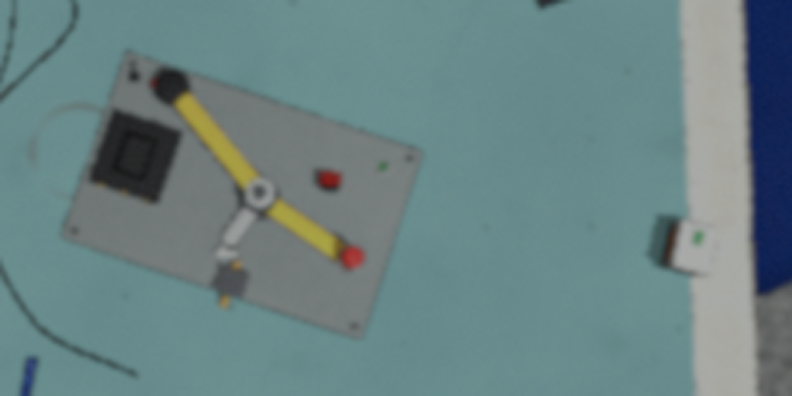

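>>> play_rows(
  commands=[
    [[3,2.6,-0.5,0,0,0,1],[6,5.2,-1,0,0,0,1],[9,7.8,-1.5,0,0,0,1],[12,10.4,-2,0,0,0,1],[15,13,-2.5,0,0,0,1],[18,15.6,-3,0,0,0,1],[21,18.2,-3.5,0,0,0,1],[24,20.8,-4,0,0,0,1],[27,23.4,-4.5,0,0,0,1],[30,26,-5,0,0,0,1],[33,28.6,-5.5,0,0,0,1],[36,31.2,-6,0,0,0,1],[39,33.8,-6.5,0,0,0,1],[41.6,36,-7,0,0,0,1],[43,39.5,-6,0,0,0,1],[44.4,43,-5,0,0,0,1],[45.8,46.5,-4,0,0,0,1],[47.2,50,-3,0,0,0,1],[48.6,53.5,-2,0,0,0,1],[50,57,-1,0,0,0,1]],
  ],
)

```text
clock: 1.82
tool_pos: [0.5046, -0.0786, 0.2362]
orientation: [-180.0, -0.0, -20.5]
force: [0.3, 0.2, -0.2]
opening: 0.0875
gripper_force: 0.0
```

>>> play_rows(
  commands=[
    [[0.7,3.6,0.1,0,0,0,1],[1.4,7.2,0.2,0,0,0,1],[2.1,10.8,0.3,0,0,0,1],[2.8,14.4,0.4,0,0,0,1],[3.5,18,0.5,0,0,0,1],[4.2,21.6,0.6,0,0,0,1],[4.9,25,0.8,0,0,0,1],[4.9,25,1,0,0,0,1],[4.9,25,1,0,0,0,1],[4.9,25,1,0,0,0,1],[4.9,25,1,0,0,0,1]],
  ],
)

```text
clock: 2.73
tool_pos: [0.4636, -0.3275, 0.2266]
orientation: [-180.0, 0.0, -20.5]
force: [0.2, -0.1, 0.1]
opening: 0.0881
gripper_force: 0.0
```

Run:
```python
from plant import get_obs, snapshot
import cv2,pickle,numpy as np
from h import *
o=get_obs(); print({k:np.round(o[k],4).tolist() for k in ("clock","tool_pos","orientation","joint_pos","force")})
s=snapshot("wrist"); pickle.dump(s,open("w1.pkl","wb")); cv2.imwrite("pics/w1.png",s["frame"][:,:,::-1]); print(s["origin"],s["attitude"],proj(s,[.464,-.327,.062]))
```

```text
{'clock': 2.7333, 'tool_pos': [0.4636, -0.3275, 0.2266], 'orientation': [-179.9942, 0.0069, -20.465], 'joint_pos': [-15.49, 10.4815, -13.1332, -0.007, -66.3917, 85.0278], 'force': [0.2468, -0.1256, 0.1376]}
[ 0.540425   -0.35606618  0.38422058] [ 1.62266687e+02  2.44482787e-02 -1.10445657e+02] [[280.19178277 187.39100876]]
```

View pics/w1.png

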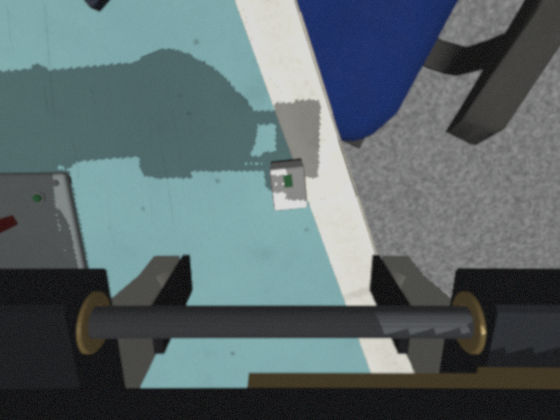

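The wrist view shows the relay's top face near (288,187), just clear of the cream rim. I'll crop in to get its corners.

Run:
```python
import cv2,pickle
s=pickle.load(open("w1.pkl","rb"))
c=cv2.resize(s["frame"][145:225,240:340],None,fx=7,fy=7,interpolation=cv2.INTER_CUBIC); cv2.imwrite("pics/w1c.png",c[:,:,::-1])
for p in ((283,170),(275,190),(275,205),(300,205),(303,195),(310,190),(315,215),(303,170)): print(p,s["frame"][p[1],p[0]])
```

```text
(283, 170) [211 212 210]
(275, 190) [142 142 140]
(275, 205) [204 205 203]
(300, 205) [217 217 217]
(303, 195) [135 136 134]
(310, 190) [217 216 210]
(315, 215) [215 215 208]
(303, 170) [126 125 121]
```

View pics/w1c.png

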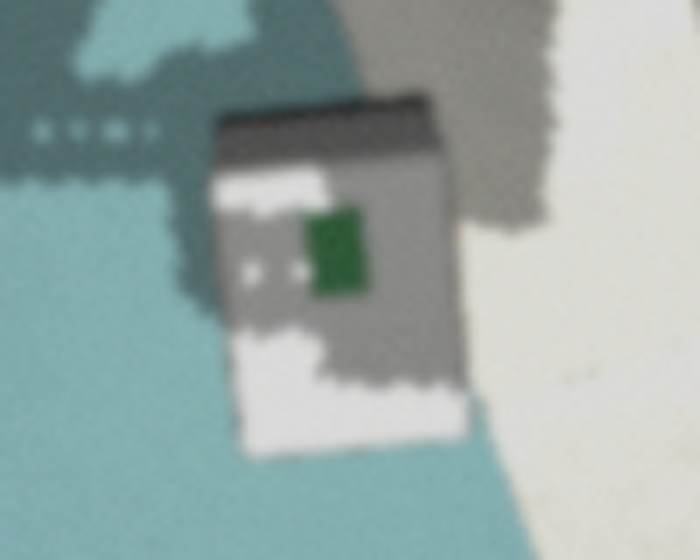

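The relay's top face has crop corners at about (212,173), (445,152), (467,437) and (246,457).

Run:
```python
from h import *; import pickle
s=pickle.load(open("w1.pkl","rb"))
C=np.array([(212,173),(445,152),(467,437),(246,457)])/7+[240,145]-.43
P=np.array([onz(s,c,.062) for c in C]); print(P.round(4),P.mean(0))
for i in range(4):
    d=P[(i+1)%4]-P[i]; print(np.linalg.norm(d).round(4),np.degrees(np.arctan2(d[1],d[0])).round(1))
T=P.mean(0); d=T-[.4636,-.3275,.062]; print(rot([180,0,-20.465]).inv().apply(d)*100)
```

```text
[[ 0.4832 -0.3241  0.062 ]
 [ 0.4752 -0.3535  0.062 ]
 [ 0.4376 -0.3434  0.062 ]
 [ 0.4453 -0.3145  0.062 ]] [ 0.46033962 -0.33386485  0.062     ]
0.0304 -105.2
0.039 165.0
0.0299 75.0
0.0391 -14.2
[-8.29231405e-02  7.10308589e-01 -1.30079107e-15]
```

>>> play_rows(
  commands=[
    [[0,0.7,3.5,0,0,-5.6,0.75],[-0.1,0.7,7,0,0,-5.6,0.75],[-0.1,0.7,10.5,0,0,-5.6,0.75],[-0.1,0.7,13,0,0,-5.6,0.75],[-0.1,0.7,15,0,0,-5.6,0.75],[-0.1,0.7,17,0,0,-5.6,0.75],[-0.1,0.7,18.5,0,0,-5.6,0.75],[-0.1,0.7,19.7,0,0,-5.6,0.75],[-0.1,0.7,19.7,0,0,-5.6,0.75],[-0.1,0.7,19.7,0,0,-5.6,0.75]],
  ],
)

```text
clock: 3.62
tool_pos: [0.4604, -0.3335, 0.0296]
orientation: [180.0, 0.1, -14.8]
force: [-0.6, -0.2, 1.3]
opening: 0.0657
gripper_force: 0.0
```

>>> play_rows(
  commands=[
    [[0,0,0,0,0,0,0.5],[0,0,0,0,0,0,0.4],[0,0,0,0,0,0,0.2],[0,0,0,0,0,0,0.2],[0,0,0,0,0,0,0.2],[0,0,0,0,0,0,0.2],[0,0,0,0,0,0,0.2],[0,0,0,0,0,0,0.2]],
  ],
)

```text
clock: 4.28
tool_pos: [0.4602, -0.3344, 0.0299]
orientation: [180.0, -0.0, -14.9]
force: [-0.9, 0.5, 3.8]
opening: 0.0316
gripper_force: 30.0
```

>>> play_rows(
  commands=[
    [[0,0,-1.5,0,0,0,0.2],[0,0,-4,0,0,0,0.2],[0,0,-7.5,0,0,0,0.2],[0,0,-11,0,0,0,0.2],[0,0,-14.5,0,0,0,0.2],[-0.3,-2,-17.5,0,0,0.5,0.2],[-1,-5.3,-19.5,0,0,1,0.2],[-2,-8.9,-20.5,0,0,1.5,0.2],[-3,-12.5,-21,0,0,2,0.2],[-4,-16,-21.5,0,0,2.5,0.2],[-5,-19.6,-22,0,0,3.2,0.2],[-6,-23.2,-22,0,0,3.2,0.2],[-7,-26.8,-22,0,0,3.2,0.2],[-8,-30.4,-22,0,0,3.2,0.2],[-9,-34,-22,0,0,3.2,0.2],[-9.6,-37.5,-22,0,0,3.2,0.2],[-10.2,-41,-22,0,0,3.2,0.2],[-10.4,-43.2,-22,0,0,3.2,0.2],[-10.4,-43.2,-22,0,0,3.2,0.2],[-10.4,-43.2,-22,0,0,3.2,0.2]],
  ],
)

```text
clock: 5.95
tool_pos: [0.4703, 0.1109, 0.249]
orientation: [180.0, 0.0, -18.0]
force: [0.7, 0.9, -1.0]
opening: 0.0321
gripper_force: 30.0
```

Run:
```python
from plant import get_obs, snapshot
import cv2,pickle,numpy as np
from h import *
o=get_obs(); print({k:np.round(o[k],4).tolist() for k in ("clock","tool_pos","orientation","joint_pos","force","opening")})
s=snapshot("wrist"); pickle.dump((s,o),open("w2.pkl","wb")); cv2.imwrite("pics/w2.png",cv2.resize(s["frame"],(800,600),interpolation=cv2.INTER_CUBIC)[:,:,::-1]); print(s["origin"],s["attitude"])
```

```text
{'clock': 5.95, 'tool_pos': [0.4703, 0.1109, 0.249], 'orientation': [179.9543, 0.0484, -17.9769], 'joint_pos': [36.6416, 1.3302, -20.5983, -0.014, -68.1368, 35.3867], 'force': [0.6711, 0.8977, -1.014], 'opening': 0.0321}
[0.5485425  0.08581368 0.4065793 ] [ 1.62223340e+02 -2.77324914e-02 -1.07956945e+02]
```

View pics/w2.png

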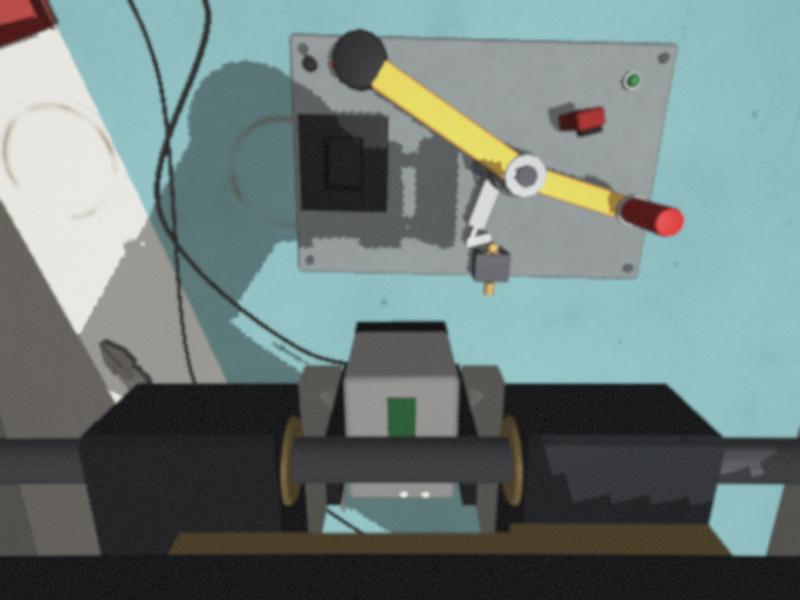

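The wrist view shows the block at about (299–388, 113–212), the hole around (345,163), the pivot at (525,175) and the handle top at (667,220), all in 800-px coordinates. The plate corners are at (291,34), (677,44), (637,278) and (299,270).

Run:
```python
from h import *; import pickle
s,o=pickle.load(open("w2.pkl","rb"))
k=.7; f=lambda u,v:((u+.5)*k-.5,(v+.5)*k-.5)
P=np.array([onz(s,f(*c),.015)[:2] for c in ((291,34),(677,44),(637,278),(299,270))]);print(P.round(4),P.mean(0))
for i in range(4):
    d=P[(i+1)%4]-P[i]; print(np.linalg.norm(d).round(4),(np.degrees(np.arctan2(d[1],d[0]))%90-90).round(1))
piv=onz(s,f(525,175),.115);ha=onz(s,f(668,221),.11); print("piv",piv,"handle",ha,np.linalg.norm((ha-piv)[:2]))
def loc(a,yaw): 
    c,sn=np.cos(yaw),np.sin(yaw); return a[0]*np.array([c,sn])+a[1]*np.array([-sn,c])
B=np.array([onz(s,f(*c),.045)[:2] for c in ((299,113),(388,116),(387,212),(302,210))]);print("block",B.round(4),B.mean(0),[np.linalg.norm(B[i]-B[i-1]).round(4) for i in range(4)])
H=np.array([onz(s,f(*c),.045)[:2] for c in ((326,138),(363,138),(362,190),(326,188))]);print("hole",H.mean(0),[np.linalg.norm(H[i]-H[i-1]).round(4) for i in range(4)])
for yd in (-17.5,-18,-18.5):
    y=np.radians(yd); print(yd,P.mean(0)+loc((0,.095),y),piv[:2]+loc((0,.11),y), piv[:2]+loc((-.024,-.087),y))
g=s["frame"].mean(2)[65:165,195:290]
c=cv2.resize(np.clip((g-10)*4,0,255).astype(np.uint8),None,fx=6,fy=6,interpolation=cv2.INTER_CUBIC); cv2.imwrite("pics/w2c.png",c)
```

```text
[[ 0.6341  0.1373]
 [ 0.5459 -0.1131]
 [ 0.3883 -0.0585]
 [ 0.4769  0.1935]] [0.51128305 0.0398031 ]
0.2655 -19.4
0.1668 -19.1
0.267 -19.4
0.167 -19.7
piv [0.50713738 0.02691186 0.115     ] handle [ 0.45560337 -0.04631073  0.11      ] 0.08953938611403083
block [[0.5823 0.1458]
 [0.5625 0.0903]
 [0.5025 0.111 ]
 [0.5222 0.1673]] [0.5423687  0.12858682] [np.float64(0.0639), np.float64(0.059), np.float64(0.0634), np.float64(0.0596)]
hole [0.5424955  0.12840701] [np.float64(0.033), np.float64(0.0249), np.float64(0.0344), np.float64(0.0249)]
-17.5 [0.5398501  0.13040621] [0.54021502 0.13182073] [ 0.45808677 -0.04884457]
-18 [0.54063967 0.13015347] [0.54112925 0.13152808] [ 0.45742755 -0.04841364]
-18.5 [0.541427   0.12989385] [0.54204089 0.13122747] [ 0.45677211 -0.04797698]
```

View pics/w2c.png

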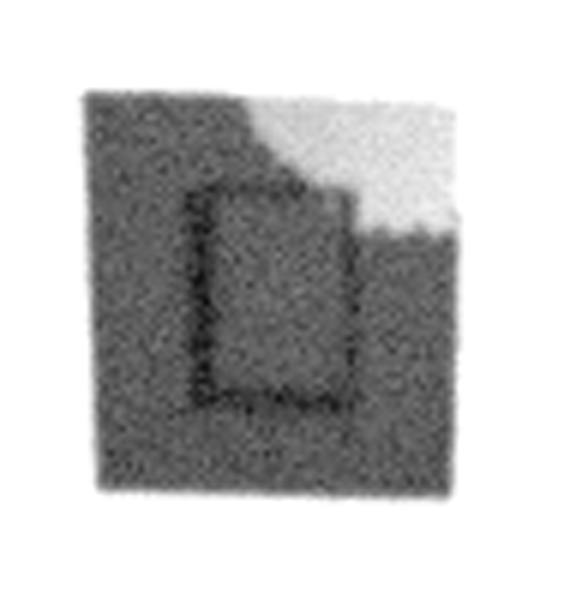

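Run:
```python
from h import *; import pickle
s,o=pickle.load(open("w2.pkl","rb"))
k=.7; f=lambda u,v:((u+.5)*k-.5,(v+.5)*k-.5)
r=rot(o["orientation"]).inv(); T=np.array(o["tool_pos"])
for c,dz in (((345,377),.0321),((459,377),.0321),((457,497),.0321),((345,497),.0321),((357,322),-.0139),((446,322),-.0139)):
    print(c,(r.apply(onz(s,f(*c),T[2]+dz)-T)*1000).round(1))
g=s["frame"].astype(int)
for row in (275,290): print(row,[tuple(x) for x in g[row,236:248]],[tuple(x) for x in g[row,314:326]])
```

```text
(345, 377) [ 19.8 -15.3 -32.1]
(459, 377) [ 19.8  15.5 -32.1]
(457, 497) [-19.   16.2 -32.1]
(345, 497) [-19.  -16.6 -32.1]
(357, 322) [ 18.6 -15.9  13.9]
(446, 322) [18.6 15.8 13.9]
275 [(np.int64(35), np.int64(34), np.int64(35)), (np.int64(25), np.int64(26), np.int64(25)), (np.int64(25), np.int64(25), np.int64(27)), (np.int64(38), np.int64(38), np.int64(39)), (np.int64(69), np.int64(68), np.int64(68)), (np.int64(103), np.int64(105), np.int64(104)), (np.int64(128), np.int64(128), np.int64(125)), (np.int64(137), np.int64(137), np.int64(134)), (np.int64(143), np.int64(144), np.int64(143)), (np.int64(149), np.int64(150), np.int64(146)), (np.int64(152), np.int64(152), np.int64(149)), (np.int64(149), np.int64(149), np.int64(146))] [(np.int64(150), np.int64(148), np.int64(147)), (np.int64(150), np.int64(151), np.int64(149)), (np.int64(147), np.int64(146), np.int64(147)), (np.int64(146), np.int64(146), np.int64(143)), (np.int64(140), np.int64(140), np.int64(139)), (np.int64(133), np.int64(132), np.int64(130)), (np.int64(110), np.int64(110), np.int64(108)), (np.int64(78), np.int64(78), np.i
[... 584 characters left out ...]
int64(137)), (np.int64(147), np.int64(147), np.int64(146)), (np.int64(150), np.int64(150), np.int64(148)), (np.int64(151), np.int64(151), np.int64(150))] [(np.int64(149), np.int64(149), np.int64(146)), (np.int64(149), np.int64(149), np.int64(147)), (np.int64(148), np.int64(148), np.int64(146)), (np.int64(141), np.int64(142), np.int64(139)), (np.int64(138), np.int64(139), np.int64(136)), (np.int64(122), np.int64(121), np.int64(119)), (np.int64(89), np.int64(89), np.int64(89)), (np.int64(53), np.int64(53), np.int64(53)), (np.int64(31), np.int64(30), np.int64(32)), (np.int64(24), np.int64(25), np.int64(25)), (np.int64(22), np.int64(24), np.int64(25)), (np.int64(23), np.int64(24), np.int64(24))]
```

>>> play_rows(
  commands=[
    [[2.5,-1.6,0,0,0,0.7,0.2],[5,-3.2,1,0,0,1.4,0.2],[6.3,-3.9,3,0,0,1.4,0.2],[6.3,-3.9,6,0,0,1.4,0.2],[6.3,-3.9,9,0,0,1.4,0.2],[6.3,-3.9,11.5,0,0,1.4,0.2],[6.3,-3.9,13.5,0,0,1.4,0.2],[6.3,-3.9,15,0,0,1.4,0.2],[6.3,-3.9,15.9,0,0,1.4,0.2],[6.3,-3.9,15.9,0,0,1.4,0.2],[6.3,-3.9,15.9,0,0,1.4,0.2],[6.3,-3.9,15.9,0,0,1.4,0.2]],
  ],
)

```text
clock: 7.0
tool_pos: [0.5434, 0.1273, 0.0917]
orientation: [-179.9, -0.1, -19.5]
force: [-1.1, 0.4, 0.1]
opening: 0.0319
gripper_force: 30.0
```

Run:
```python
from plant import get_obs, snapshot
import cv2,pickle,numpy as np
from h import *
o=get_obs(); print({k:np.round(o[k],4).tolist() for k in ("clock","tool_pos","orientation","joint_pos","force","opening")})
s=snapshot("wrist"); pickle.dump((s,o),open("w3.pkl","wb")); cv2.imwrite("pics/w3.png",cv2.resize(s["frame"],(800,600),interpolation=cv2.INTER_CUBIC)[:,:,::-1])
```

```text
{'clock': 7.0, 'tool_pos': [0.5434, 0.1273, 0.0917], 'orientation': [-179.934, -0.0731, -19.5134], 'joint_pos': [33.3005, 16.8291, -24.2955, 0.0244, -48.7786, 37.1701], 'force': [-1.1321, 0.3602, 0.0522], 'opening': 0.0319}
```

View pics/w3.png

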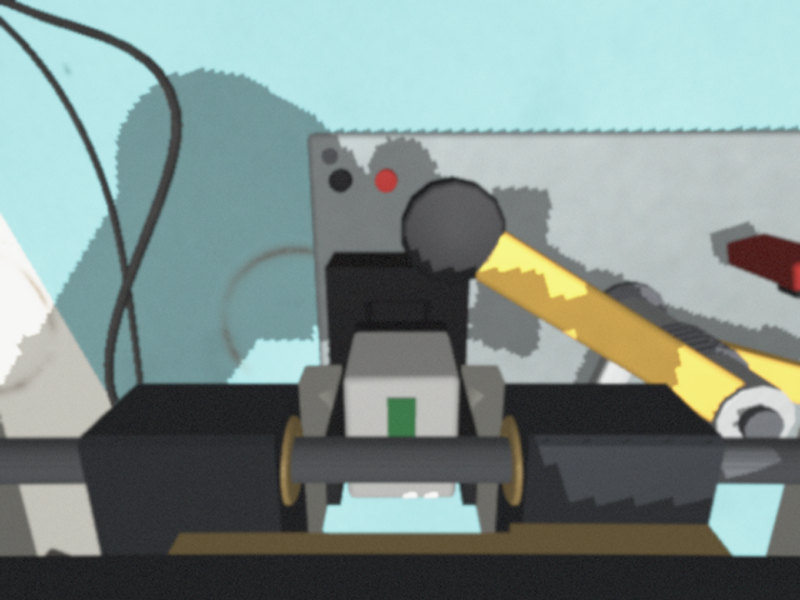

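The relay hangs over the block. The block's top back edge is at row ~268 (columns 327–468), and the hole's back edge is at row ~303 (columns 368–430).

Run:
```python
from h import *; import pickle
from plant import get_obs
s,o=pickle.load(open("w3.pkl","rb"))
k=.7; f=lambda u,v:((u+.5)*k-.5,(v+.5)*k-.5)
o2=get_obs(); print(np.round(o2["tool_pos"],4),np.round(o2["orientation"],2),o2["clock"])
y=np.radians(-19.4)
for c in ((327,268),(368,303),(429,303),(469,290)):
    p=onz(s,f(*c),.045); d=p[:2]-[.5425,.1288]
    print(c,p.round(4),"tester mm",(1000*np.array([d@[np.cos(y),np.sin(y)],d@[-np.sin(y),np.cos(y)]])).round(1))
g=np.clip((s["frame"].mean(2)[170:250,220:340]-5)*3.5,0,255).astype(np.uint8)
cv2.imwrite("pics/w3c.png",cv2.resize(g,None,fx=6,fy=6,interpolation=cv2.INTER_CUBIC))
```

```text
[0.5434 0.1275 0.0918] [-1.7992e+02 -8.0000e-02 -1.9510e+01] 7.05
(327, 268) [0.5821 0.1462 0.045 ] tester mm [31.6 29.5]
(368, 303) [0.5623 0.1356 0.045 ] tester mm [16.4 13. ]
(429, 303) [0.5537 0.1114 0.045 ] tester mm [ 16.4 -12.6]
(469, 290) [0.5536 0.0939 0.045 ] tester mm [ 22.  -29.2]
```

View pics/w3c.png

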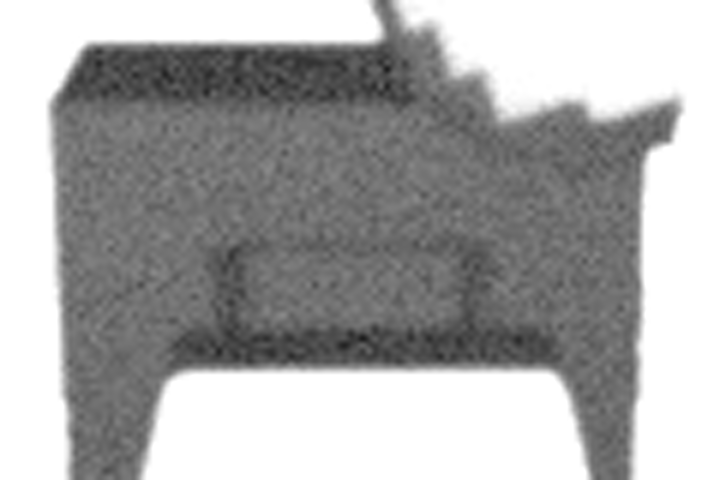

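>>> play_rows(
  commands=[
    [[-0.13,-0.1,0,0,0,0,0.2],[-0.13,-0.1,0.5,0,0,0,0.2],[-0.13,-0.1,1.0,0,0,0,0.2],[-0.13,-0.1,1.4,0,0,0,0.2],[-0.13,-0.1,1.6,0,0,0,0.2],[-0.13,-0.1,1.8,0,0,0,0.2],[-0.13,-0.1,2.0,0,0,0,0.2],[-0.13,-0.1,2.0,0,0,0,0.2],[-0.13,-0.1,2.0,0,0,0,0.2]],
  ],
)

```text
clock: 7.8
tool_pos: [0.5419, 0.1288, 0.0705]
orientation: [180.0, -0.0, -19.5]
force: [0.8, -0.2, -1.4]
opening: 0.0319
gripper_force: 30.0
```

>>> play_rows(
  commands=[
    [[0,0,0.2,0,0,0,0.2],[0,0,0.4,0,0,0,0.2],[0,0,0.6,0,0,0,0.2],[0,0,0.8,0,0,0,0.2],[0,0,0.95,0,0,0,0.2],[0,0,1.05,0,0,0,0.2],[0,0,1.1,0,0,0,0.2],[0,0,1.1,0,0,0,0.2]],
  ],
)

```text
clock: 8.47
tool_pos: [0.5418, 0.1288, 0.0594]
orientation: [180.0, -0.0, -19.5]
force: [1.9, -0.4, -2.6]
opening: 0.0317
gripper_force: 30.0
```

>>> play_rows(
  commands=[
    [[0,0,0.1,0,0,0,0.2],[0,0,0.2,0,0,0,0.2],[0,0,0.3,0,0,0,0.2],[0,0,0.3,0,0,0,0.2],[0,0,0.3,0,0,0,0.2]],
  ],
)

```text
clock: 8.88
tool_pos: [0.542, 0.1289, 0.0588]
orientation: [-180.0, -0.1, -19.4]
force: [-7.7, -1.1, 20.6]
opening: 0.0321
gripper_force: 30.0
```

>>> play_rows(
  commands=[
    [[0,0,-0.2,0,0,0,0.2],[0,0,-0.2,0,0,0,0.4],[0,0,-0.2,0,0,0,0.6],[0,0,-0.2,0,0,0,0.6],[0,0,-0.2,0,0,0,0.6],[0,0,-0.2,0,0,0,0.6],[0,0,-1,0,0,0,0.6],[0,0,-3,0,0,0,0.6],[0,0,-6,0,0,0,0.6],[0,0,-9,0,0,0,0.6],[0,0,-12,0,0,0,0.6],[0,0,-15,0,0,0,0.6],[0,0,-17,0,0,0,0.6],[-2,0,-18,0,0,0,0.3],[-5,0,-18,0,0,0,0],[-8,0,-18,0,0,0,0],[-8,0,-18,0,0,0,0],[-8,0,-18,0,0,0,0]],
  ],
)

```text
clock: 10.38
tool_pos: [0.4655, 0.1559, 0.2377]
orientation: [-179.9, -0.1, -19.4]
force: [0.3, -0.3, 0.1]
opening: 0.0248
gripper_force: 0.0
```

Run:
```python
from plant import get_obs, snapshot
import cv2,pickle,numpy as np
from h import *
o=get_obs(); print({k:np.round(o[k],4).tolist() for k in ("clock","tool_pos","orientation","joint_pos","force","opening")})
s=snapshot("wrist"); pickle.dump((s,o),open("w4.pkl","wb")); cv2.imwrite("pics/w4.png",cv2.resize(s["frame"],(800,600),interpolation=cv2.INTER_CUBIC)[:,:,::-1])
```

```text
{'clock': 10.3833, 'tool_pos': [0.4655, 0.1559, 0.2377], 'orientation': [-179.9073, -0.0521, -19.3833], 'joint_pos': [41.513, 2.4471, -20.9455, 0.0005, -66.5011, 29.1036], 'force': [0.3279, -0.2592, 0.056], 'opening': 0.0248}
```

View pics/w4.png

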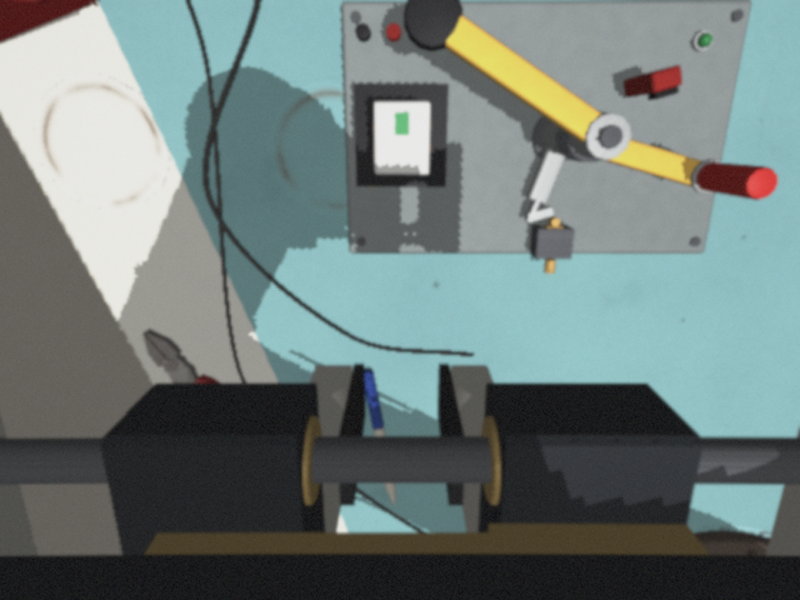

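The relay is seated squarely in the socket, with its top face at (373–431, 100–174) in 800-px coordinates. The pivot is at (607,136) and the handle top at (762,183). The next push uses these points.

Run:
```python
from h import *; import pickle
s,o=pickle.load(open("w4.pkl","rb"))
k=.7; f=lambda u,v:((u+.5)*k-.5,(v+.5)*k-.5)
piv=onz(s,f(608,136),.115);ha=onz(s,f(762,183),.11)
R_=[onz(s,f(*c),.091) for c in ((373,100),(431,102),(430,174),(375,170))]
print(piv,ha,"relay top",np.mean(R_,0),np.linalg.norm(R_[1]-R_[0]),np.linalg.norm(R_[2]-R_[1]))
y=np.radians(-19.4);ex=np.array([np.cos(y),np.sin(y)]);ey=np.array([-np.sin(y),np.cos(y)])
h=np.array([.456,-.047]); h2=(ha[:2]+h)/2
d=h2-piv[:2]; print("handle rel pivot",d@ex,d@ey)
pre=h2-.045*ex; print(h2,pre,shift(o,[*pre,.072]))
```

```text
[0.50691694 0.02771625 0.115     ] [ 0.45463816 -0.04687158  0.11      ] relay top [0.54191269 0.12875042 0.091     ] 0.032182439212800944 0.03880958168779735
handle rel pivot -0.023871766951357447 -0.08755229243359502
[ 0.45531908 -0.04693579] [ 0.41287406 -0.03198854] [ 1.26 19.5  16.54]
```

>>> play_rows(
  commands=[
    [[0.2,3.3,0,0,0,0,0],[0.4,6.6,0,0,0,0,0],[0.6,9.9,0,0,0,0,0],[0.8,13.2,0,0,0,0,0],[1,16.5,0,0,0,0,0],[1.2,18.5,1,0,0,0,0],[1.3,19.5,3,0,0,0,0],[1.3,19.5,6,0,0,0,0],[1.3,19.5,9,0,0,0,0],[1.3,19.5,12,0,0,0,0],[1.3,19.5,14.5,0,0,0,0],[1.3,19.5,16.2,0,0,0,0],[1.3,19.5,16.5,0,0,0,0],[1.3,19.5,16.5,0,0,0,0],[1.3,19.5,16.5,0,0,0,0]],
  ],
)

```text
clock: 11.68
tool_pos: [0.4144, -0.0328, 0.0722]
orientation: [180.0, -0.0, -19.5]
force: [-0.0, 0.0, 0.3]
opening: 0.0006
gripper_force: 0.0
```

>>> play_rows(
  commands=[
    [[0.5,0,0,0,0,0,0],[1,0,0,0,0,0,0],[1.5,0,0,0,0,0,0],[2,0,0,0,0,0,0],[2.4,0,0,0,0,0,0],[2.8,0,0,0,0,0,0],[3.1,0,0,0,0,0,0],[3.4,0,0,0,0,0,0],[3.4,0,0,0,0,0,0]],
  ],
)

```text
clock: 12.43
tool_pos: [0.4437, -0.0453, 0.071]
orientation: [179.8, 0.2, -19.6]
force: [-6.0, -3.3, 5.6]
opening: 0.0004
gripper_force: 3.2
```

>>> play_rows(
  commands=[
    [[0.3,0,0,0,0,0,0],[0.6,0,0,0,0,0,0],[0.9,0,0,0,0,0,0],[1.2,0,0,0,0,0,0],[1.5,0,0,0,0,0,0],[1.8,0,0,0,0,0,0],[2.1,0,0,0,0,0,0],[2.1,0,0,0,0,0,0]],
  ],
)

```text
clock: 13.1
tool_pos: [0.4602, -0.0533, 0.07]
orientation: [179.7, 0.5, -19.6]
force: [-9.7, -7.7, 2.6]
opening: 0.0002
gripper_force: 5.3
```

```bash
cat > arm.py <<'E'
from h import *
from plant import get_obs,snapshot
o=get_obs(); print({k:np.round(o[k],4).tolist() for k in ("clock","tool_pos","orientation","force","moment")})
y=np.radians(-19.4);ex=np.array([np.cos(y),np.sin(y)]);ey=np.array([-np.sin(y),np.cos(y)]);piv=np.array([.507,.0272])
for n in ("wrist","top","side"):
    s=snapshot(n); cv2.imwrite(f"pics/{n}_{o['clock']:.2f}.png",s["frame"][:,:,::-1])
    hsv=cv2.cvtColor(s["frame"],cv2.COLOR_RGB2HSV)
    m=cv2.inRange(hsv,(20,110,70),(34,255,255))
    # keep pixels of the yellow bar at 102 mm within 20..95 mm of the pivot, on the +y side
    P=[onz(s,(u,v),.107)[:2]-piv for v,u in zip(*np.nonzero(m))]
    P=np.array([(p@ex,p@ey) for p in P])
    if len(P)==0: print(n,"none"); continue
    r=np.linalg.norm(P,axis=1); P=P[(r>.02)&(r<.1)&(P[:,1]>.01)]
    if len(P)<8: print(n,len(P)); continue
    c=P.mean(0); print(n,len(P),"bar angle about pivot from +y to +x (rad)",np.arctan2(c[0],c[1]).round(3),c.round(4))
E
python3 arm.py
```

```text
{'clock': 13.1, 'tool_pos': [0.4602, -0.0533, 0.07], 'orientation': [179.6597, 0.4946, -19.61], 'force': [-9.709, -7.7105, 2.6317], 'moment': [-2.6583, 3.5337, -0.1211]}
wrist 0
top 184 bar angle about pivot from +y to +x (rad) 0.298 [0.0175 0.0569]
side 58 bar angle about pivot from +y to +x (rad) 0.345 [0.0231 0.0643]
```

>>> play_rows(
  commands=[
    [[0.3,0.2,0,0,0,0,0],[0.6,0.2,0,0,0,0,0],[0.9,0.2,0,0,0,0,0],[1.2,0.1,0,0,0,0,0],[1.5,0.1,0,0,0,0,0],[1.8,0.1,0,0,0,0,0],[2.1,0,0,0,0,0,0],[2.1,0,0,0,0,0,0],[2.1,0,0,0,0,0,0]],
  ],
)

```text
clock: 14.0
tool_pos: [0.4816, -0.0588, 0.0701]
orientation: [179.8, 0.4, -19.6]
force: [-8.3, 2.1, 0.9]
opening: 0.0003
gripper_force: 3.5
```

```bash
python3 arm.py
```

```text
{'clock': 14.0, 'tool_pos': [0.4816, -0.0588, 0.0701], 'orientation': [179.8218, 0.3626, -19.5773], 'force': [-8.3407, 2.0624, 0.9461], 'moment': [0.3979, 2.9169, 0.0229]}
wrist 0
top 130 bar angle about pivot from +y to +x (rad) 0.05 [0.0036 0.0709]
side 0
```

>>> play_rows(
  commands=[
    [[0.1,0,0,0,0,0,0],[0.2,0,0,0,0,0,0],[0.3,0,0,0,0,0,0],[0.4,0,0,0,0,0,0],[0.4,0,0,0,0,0,0],[0.4,0,0,0,0,0,0]],
  ],
)

```text
clock: 14.65
tool_pos: [0.4833, -0.0594, 0.0699]
orientation: [179.8, 0.5, -19.6]
force: [-17.4, 10.4, 7.6]
opening: 0.0002
gripper_force: 9.6
```

>>> play_rows(
  commands=[
    [[0.1,0,0,0,0,0,0],[0.2,0,0,0,0,0,0],[0.3,0,0,0,0,0,0],[0.3,0,0,0,0,0,0],[0.3,0,0,0,0,0,0]],
  ],
)

```text
clock: 15.07
tool_pos: [0.4837, -0.0597, 0.0697]
orientation: [179.8, 0.8, -19.6]
force: [-28.9, 18.4, 18.3]
opening: 0.0003
gripper_force: 16.6
```

```bash
python3 arm.py
```

```text
{'clock': 15.0667, 'tool_pos': [0.4837, -0.0597, 0.0697], 'orientation': [179.7922, 0.7686, -19.6312], 'force': [-28.9105, 18.439, 18.2783], 'moment': [6.7607, 9.4549, 0.091]}
wrist 0
top 77 bar angle about pivot from +y to +x (rad) 0.041 [0.0032 0.0787]
side 0
```

>>> play_rows(
  commands=[
    [[-0.1,0,0,0,0,0,0],[-0.15,0,0,0,0,0,0],[-0.15,0,0,0,0,0,0],[-0.15,0,0,0,0,0,0],[-0.15,0,0,0,0,0,0],[-0.15,0,0,0,0,0,0]],
  ],
)

```text
clock: 15.72
tool_pos: [0.4835, -0.0596, 0.0698]
orientation: [179.8, 0.7, -19.6]
force: [-21.9, 15.0, 12.2]
opening: 0.0003
gripper_force: 13.0
```

```bash
sed 's/for n in ("wrist","top","side")/import pickle; D=pickle.load(open("d0.pkl","rb"))\nfor n in ("top",)/; s/s=snapshot(n);/s=D[n];/' arm.py > arm0.py; python3 arm0.py; python3 arm.py
python3 - <<'E'
from h import *
from plant import snapshot
s=snapshot("top"); y=np.radians(-19.4);ex=np.array([np.cos(y),np.sin(y)]);ey=np.array([-np.sin(y),np.cos(y)]);piv=np.array([.507,.0272])
# black probe head vs white relay: dark fraction on the relay's footprint, and centroid of dark pixels at head height
g=s["frame"].max(2); q=[]
for v in range(170,270):
    for u in range(200,290):
        p=onz(s,(u,v),.109)[:2]-piv; t=(p@ex,p@ey)
        if abs(t[0])<.03 and .085<t[1]<.14: q.append((*t,g[v,u]))
q=np.array(q)
for yy in np.arange(.09,.14,.006):
    r=q[abs(q[:,1]-yy)<.003]; print(round(yy,3),[int(r[abs(r[:,0]-x)<.003][:,2].mean()) if (abs(r[:,0]-x)<.003).any() else -1 for x in np.arange(-.03,.031,.006)])
E
```

```text
{'clock': 15.7167, 'tool_pos': [0.4835, -0.0596, 0.0698], 'orientation': [179.8049, 0.6519, -19.6071], 'force': [-21.9099, 14.9963, 12.2481], 'moment': [5.0943, 7.6444, 0.1093]}
top 173 bar angle about pivot from +y to +x (rad) 0.588 [0.0331 0.0495]
{'clock': 15.7167, 'tool_pos': [0.4835, -0.0596, 0.0698], 'orientation': [179.8049, 0.6519, -19.6071], 'force': [-21.9099, 14.9963, 12.2481], 'moment': [5.0943, 7.6444, 0.1093]}
wrist 0
top 88 bar angle about pivot from +y to +x (rad) 0.037 [0.0029 0.0771]
side 0
0.09 [53, 48, 65, 89, 104, 132, 126, 100, 73, 34, 55]
0.096 [47, 43, 106, 118, 93, 107, 101, 109, 113, 47, 66]
0.102 [39, 44, 111, 104, 36, 32, 33, 70, 100, 49, 83]
0.108 [32, 39, 108, 71, 24, 23, 22, 41, 95, 57, 92]
0.114 [25, 35, 106, 91, 31, 22, 22, 76, 136, 69, 82]
0.12 [27, 30, 85, 100, 54, 22, 30, 121, 134, 61, 92]
0.126 [28, 27, 39, 42, 32, 23, 31, 53, 62, 50, 88]
0.132 [62, 59, 63, 58, 60, 58, 69, 94, 87, 94, 115]
0.138 [84, 84, 88, 87, 85, 93, 122, 130, 126, 126, 137]
```

```bash
python3 -c "
from plant import close_job; print(close_job())"
```

```text
the job is handed in; nothing more can be done
None
```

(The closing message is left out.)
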